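Row up the knob blanks by thickness and chock them

TASK

Lay the four round knob blanks on their sides on the dark rest board, crosswise on its middle, in a row in order of thickness: the thinnest against the tall end stop, the thickest farthest from it, closed up so that no gap is as much as a centimetre. Then chock the row so it cannot roll apart: set the wooden wedge flat on the board beyond the thickest blank, and slide its thin edge in under that blank. Let go of everything and leave it lying still.

Things in the scene. Friction and masses are not known exactly. Their poses are not given: they have to be found in the camera images.
- rest_board: Dark wooden rest board, fixed flat on the bench, 90 mm wide (its x) by 260 mm long (its y), 12 mm thick, smooth level top without side walls. Origin at the centre of its underside, so the top is at z = 12 mm. The blanks lie with their axes along its x, in a row along its y, on the middle line x = 0.
- end_stop: Tall end stop: a light-wood block with a brass screw on top, fixed on one end of the board (either end), on its middle line; 36 mm across the board, 20 mm along it, 30 mm high. Origin at the centre of its underside, on the board's top. Its centre is 120 mm from the board's centre.
- low_lip: Low lip: a brown wooden strip fixed on the other end of the board, 36 mm across the board, 8 mm along it, only 6 mm high; origin at the centre of its underside, on the board's top, 120 mm from the board's centre. The row runs from the end stop towards this lip.
- blank_a_center (a point): The thinnest of four round light-wood knob blanks: a plain cylinder, 24 mm in diameter and 56 mm long, lying on its side. Point at its centre (12 mm above what it lies on); x is the cylinder's axis (level), y and z turn as it rolls.
- blank_b_center (a point): The second thinnest of four round light-wood knob blanks: a plain cylinder, 32 mm in diameter and 56 mm long, lying on its side. Point at its centre (16 mm above what it lies on); x is the cylinder's axis (level), y and z turn as it rolls.
- blank_c_center (a point): The second thickest of four round light-wood knob blanks: a plain cylinder, 40 mm in diameter and 56 mm long, lying on its side. Point at its centre (20 mm above what it lies on); x is the cylinder's axis (level), y and z turn as it rolls.
- blank_d_center (a point): The thickest of four round light-wood knob blanks: a plain cylinder, 48 mm in diameter and 56 mm long, lying on its side. Point at its centre (24 mm above what it lies on); x is the cylinder's axis (level), y and z turn as it rolls.
- chock_center (a point): Brown wedge (chock), lying on its base: 50 mm wide (its x; end faces upright), 46 mm long (its y), 27 mm high at its back edge (y = -23 mm), sloping to a thin edge 1.5 mm high at y = +23 mm. Point at mid-length, mid-width, 13.5 mm above its base; z is up. Fully under the thickest blank, its thin edge lies about 6 mm (horizontally) from that blank's axis; the blank overhangs it, so it must go in level along the board, not from above.
Mind the look-alikes: they are no part of the job. What is shaped like the part that bears blank_a_center but purple or red is not meant.

How it is judged:
At the end, for the whole second after the job is handed in: Blanks on the board in order from the stop, within 15 mm of its middle line and 0.25 rad of crosswise, gaps under 10 mm; wedge flat, same line and squareness, thin edge towards and under the thickest blank (wedge centre under 42 mm from its axis); all at rest (x of blank_a_center in the frame of rest_board between -0.015 and 0.015 m and z of blank_a_center in the frame of rest_board between 0.019 and 0.029 m and angle between the x axis of each of blank_a_center, blank_b_center, blank_c_center, blank_d_center, chock_center and the x axis of rest_board, either way round below 0.25 rad and linear speed of each of blank_a, blank_b, blank_c, blank_d, chock below 0.01 m/s and x of blank_b_center in the frame of rest_board between -0.015 and 0.015 m and z of blank_b_center in the frame of rest_board between 0.023 and 0.033 m and x of blank_c_center in the frame of rest_board between -0.015 and 0.015 m and z of blank_c_center in the frame of rest_board between 0.027 and 0.037 m and x of blank_d_center in the frame of rest_board between -0.015 and 0.015 m and z of blank_d_center in the frame of rest_board between 0.031 and 0.041 m and horizontal distance between blank_a_center and end_stop below 0.032 m and horizontal distance between blank_a_center and blank_b_center below 0.038 m and horizontal distance between blank_b_center and blank_c_center below 0.046 m and horizontal distance between blank_c_center and blank_d_center below 0.054 m and x of chock_center in the frame of rest_board between -0.015 and 0.015 m and z of chock_center in the frame of rest_board between 0.0205 and 0.0305 m and angle between chock_center's own z axis and vertical below 0.12 rad and y of blank_d_center in the frame of chock_center between 0.015 and 0.042 m); the robot touches nothing.
It also fails if it takes over 109 s, if anything falls off the work surface, if the arm or the gripper's body presses on something with over 40 N, if the wrist force passes 120 N, or if a joint passes its speed limit or range.

ROBOT

A 6-joint arm with a two-finger parallel gripper is mounted at the origin on a cart in front of the work surface, level with it; the furniture and walls round the work are solid. World frame = base frame: x ahead of the robot, y to its left, z up, the work surface at z = 0. Lengths are in m, angles in rad, forces in N, time in s.
With the tool pointing down it reaches from about 0.425 to 1.125 m from the base axis. Payload 14.9 kg.
Tool frame: the origin (TCP) lies between the finger pads; the fingertips stand 17 mm ahead of it and the grasp point (between the pads) lies 2 mm behind it; z points along the fingers, y is the line along which they close (so a half turn about z gives the same grasp; the last joint's range is limited). The gripper opens to 91 mm and grips with 3 to 60 N. Pads are 32 mm wide; open, the fingers measure 118 mm over their backs; the gripper's body (76 mm by 178 mm) begins 60 mm behind the grasp point.
Start: joints at [1.303, 0.379, 1.734, -0, 1.028, -0.033], TCP at [0.163, 0.681, 0.231] pointing down, gripper open.
Joint ranges: [-2.77, 2.77], [-0.74, 2.19], [0, 2.66], [-1.06, 4.2], [0.31, 2.87], [-3.08, 3.08]. Speed limits (rad/s): [1.89, 1.89, 2.39, 3.14, 3.14, 3.14].

INTERFACE

Orientations are given as a rotation vector (axis times angle).
In Python, from rig import bot gives the robot as it stands. The module is installed in compiled form; this text tells all that it offers.
- The arm moves only by the shell command python3 -m handwheel 'ROWS'. ROWS is a JSON object of lists of equal length, an entry for each row: "hand": the finger opening in mm, from 0 to 91.2; "delta_pos": the shift along the tool's x, y, z in mm, a list of three; "twist": the turn, a rotation vector about the tool's x, y, z in rad, a list of three. A call has 1 to 8 rows; each row is the pose to reach, as a shift and turn from the pose commanded when the call began, along the tool's axes at that moment; what a row does not reach only later rows make up. A row lasts 1/10 s, in which the tool goes at most 50 mm and 8.59 degrees, less where a joint would pass 70% of its speed; a pose out of reach is approached as far as the arm can. A call with a gripper value outside its range is refused whole. The fingers move at their own pace and stop on an object; the grip force is fixed at half the most. Time passes only in rows, so rows that repeat a pose let the fingers close. It gives the time, the measured TCP pose, the force, the opening and the grip force at its end, in the units of the state.
- bot.observe(): the state, without advancing time (a new reading comes with each control period).
- bot.capture(name): name is "side" or "top"; returns the picture (480x640x3 uint8, blue, green, red); there is no depth.
- bot.calibration(name): a dict with "camera_matrix" (3x3 intrinsics, pixels), "dist_coeffs" ([k1, k2, p1, p2, k3] as OpenCV has them; the pictures are not rectified), "eye" and "attitude" of the camera in the world. Camera axes: x right, y down, z forward; pixel columns grow to the right and rows downward; lengths in m; the calibration is good to about 2 mm. A picture is of the moment at which its call begins. calibration takes no time and is no camera call.
- bot.hand_in(): hands the job in; it is judged then, once.
Trained networks look in the newest picture that a camera, given by its name, has taken for a name from the list of things; names that differ only in an ending like _2 or _b are one class to them, and where a whole thing is asked for, a point or a joint stands for the part that bears it (a point fixed in the world has none). Each returns a list of dicts, best first, with "score" (0 to 1); they miss things now and then, are a little off and sometimes report something else, mostly with a low value. They report only what shows in the picture. A call takes as long as a camera call. They do not tell look-alikes from the thing itself.
- bot.boxes_of(camera, query): "box" ([left, top, width, height] in pixels, round what is visible of it).
- bot.masks_of(camera, query): "region" (480x640 bool, what is visible of it) and "box" ([left, top, width, height] in pixels, round what is visible of it).
- bot.spot_point(camera, query): "uv" ([column, row] in pixels: a listed point, or the origin of a listed thing).
The state is a dict: "t": time; "qpos": joint angles; "joint_vel": joint speeds; "tau": joint torques, N m; "tool_pos": TCP position; "orientation": TCP orientation; "force": force on the tool from outside, world axes, zero at the start; "wrist_torque": the same for the moment, N m; "finger_gap": opening from 0.0 (shut) to 1.0 (fully open); "gripper_force": force on a finger pad.
Only numpy, scipy, OpenCV 4.12 (cv2) and the standard library are available. Lean on these libraries where they do the work, as an engineer would, in place of code of your own. Each camera call takes 0.05 s, during which the arm holds its last target. There are 200 camera calls.

## Working session

There is one attempt and no reset: what is moved stays moved. The work goes in short steps, Python scripts to look and compute and a shell command to move; the robot and the scene stay as the last step left them, time stands still between calls to the robot, and variables do not carry over. Pictures are saved under pics/ and viewed, at most 14 in all, crops included, and the job is handed in when it is done.

```bash
mkdir -p pics; python3 - <<'E'
from rig import bot
import cv2
for c in("top","side"):
    im=bot.capture(c); cv2.imwrite(f"pics/{c}0.png",im)
    k=bot.calibration(c); print(c,{a:__import__('numpy').round(b,4).tolist() for a,b in k.items()})
s=bot.observe(); print(s)
E
```

```text
top {'camera_matrix': [[554.0395, 0.0, 316.7268], [0.0, 554.0395, 234.43], [0.0, 0.0, 1.0]], 'dist_coeffs': [-0.0078, 0.0, 0.0, 0.0, 0.0], 'eye': [0.4293, -0.0146, 1.1138], 'attitude': [-2.1794, 2.1718, -0.0903]}
side {'camera_matrix': [[550.862, 0.0, 311.6904], [0.0, 550.862, 234.9774], [0.0, 0.0, 1.0]], 'dist_coeffs': [0.0282, 0.0, 0.0, 0.0, 0.0], 'eye': [-0.1537, 1.0438, 0.6328], 'attitude': [-0.6825, 2.3127, -1.4898]}
{'t': 0.1, 'qpos': array([ 1.30268678e+00,  3.79346023e-01,  1.73471031e+00, -1.64093871e-05,
        1.02853161e+00, -3.32608704e-02]), 'joint_vel': array([ 0.0015589 , -0.00231429, -0.00112383,  0.00074896,  0.00014277,
       -0.00089181]), 'tau': array([ 9.40805398e-05, -7.65036249e+01, -4.35292089e+01,  6.51893998e-02,
        3.99307511e-02, -6.72958308e-06]), 'tool_pos': array([0.16277937, 0.68046115, 0.23036688]), 'orientation': array([-3.68023119e-01, -3.11982524e+00,  1.54894057e-03]), 'force': array([0.39984686, 0.3098555 , 0.48131071]), 'wrist_torque': array([ 0.03695587,  0.01478186, -0.00468925]), 'gripper_force': 0.0, 'finger_gap': 1.0061819353657684}
```

View pics/top0.png

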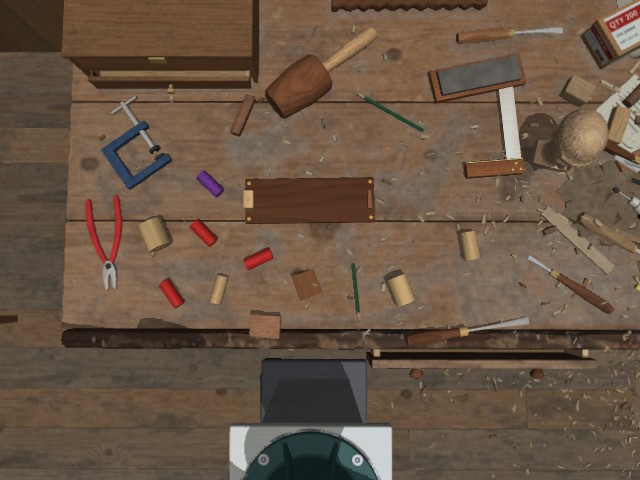

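View pics/side0.png

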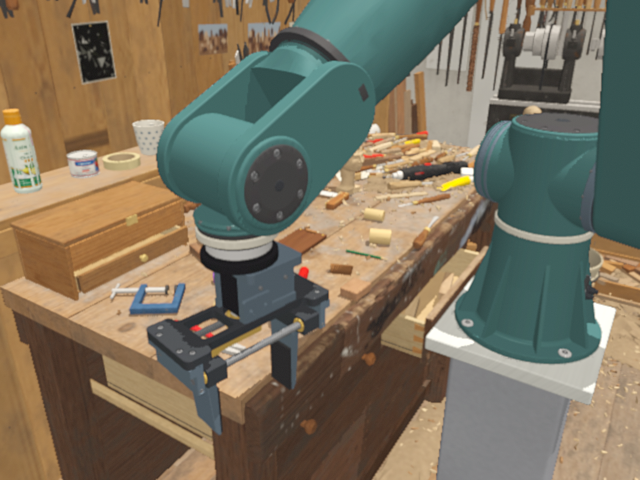

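Top view: the board is at (310,200) with its stop at the left end (249,200) and the lip at the right (371,200). The plain light cylinders are at (155,233), (219,289), (400,288) and (470,244). The red and purple ones at (203,232), (258,258), (171,293) and (210,183) are look-alikes. Wedge candidates are (305,284), (265,325) and (243,115). In the side view the arm stands at the near-left, away from the work.

```bash
cat > h.py <<'E'
from rig import bot
import cv2, numpy as np
from scipy.spatial.transform import Rotation as R
def ray(c,uv):
    k=bot.calibration(c); K=np.array(k['camera_matrix']);D=np.array(k['dist_coeffs'])
    p=cv2.undistortPoints(np.array(uv,float).reshape(-1,1,2),K,D).reshape(-1,2)
    d=np.c_[p,np.ones(len(p))]@R.from_rotvec(k['attitude']).as_matrix().T
    return np.array(k['eye']),d
def at(c,uv,z):
    e,d=ray(c,uv); return e+d*((z-e[2])/d[:,2])[:,None]
def proj(c,P):
    k=bot.calibration(c);Rm=R.from_rotvec(k['attitude']).as_matrix().T
    return cv2.projectPoints(np.array(P,float).reshape(-1,3),cv2.Rodrigues(Rm)[0],-Rm@np.array(k['eye']),np.array(k['camera_matrix']),np.array(k['dist_coeffs']))[0].reshape(-1,2)
E
python3 - <<'E'
from h import *
im=bot.capture("top")
cv2.imwrite("pics/crop1.png",cv2.resize(im[165:345,120:320],None,fx=4,fy=3.3,interpolation=2)[:600,:800])
a=cv2.resize(im[165:345,120:520],(800,360),interpolation=2)
b=cv2.resize(im[230:345,230:330],(400,460),interpolation=2)[:240]
cv2.imwrite("pics/crop1.png",cv2.resize(im[170:345,130:495],(800,384),interpolation=2))
for q in["blank_a_center","chock_center","rest_board","end_stop","low_lip"]:
    r=bot.masks_of("top",q)
    for m in r[:12]:
        g=m['region'].astype(np.uint8)
        cn=max(cv2.findContours(g,0,2)[0],key=cv2.contourArea)
        rc=cv2.minAreaRect(cn); z={'rest_board':.012,'end_stop':.042}.get(q,.015)
        cor=at("top",cv2.boxPoints(rc),z)
        e1=cor[1]-cor[0];e2=cor[2]-cor[1]
        L=e1 if np.hypot(*e1[:2])>np.hypot(*e2[:2]) else e2
        print(q,round(m['score'],2),np.round(rc[0]),'xy',cor.mean(0).round(4)[:2],'mm',sorted([round(np.hypot(*e1[:2])*1e3),round(np.hypot(*e2[:2])*1e3)]),'longdir',round(float(np.degrees(np.arctan2(L[1],L[0]))%180),1))
E
```

```text
blank_a_center 0.93 [209. 183.] xy [0.627  0.2056] mm [23, 59] longdir 45.3
blank_a_center 0.68 [203. 233.] xy [0.5266 0.217 ] mm [24, 59] longdir 45.6
blank_a_center 0.59 [171. 293.] xy [0.4068 0.2772] mm [25, 57] longdir 34.0
blank_a_center 0.54 [218. 289.] xy [0.4151 0.1835] mm [23, 53] longdir 168.5
blank_a_center 0.54 [258. 259.] xy [0.4761 0.1057] mm [24, 58] longdir 115.3
chock_center 0.63 [307. 284.] xy [0.4262 0.009 ] mm [47, 49] longdir 22.1
rest_board 0.77 [309. 200.] xy [0.5932 0.0051] mm [91, 262] longdir 90.2
low_lip 0.65 [369. 199.] xy [ 0.596  -0.1151] mm [8, 32] longdir 179.7
low_lip 0.22 [470. 245.] xy [ 0.5045 -0.3144] mm [33, 58] longdir 11.3
```

View pics/crop1.png

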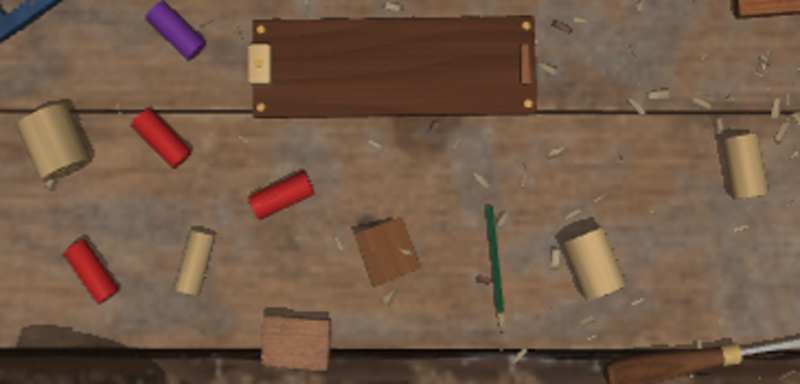

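The plain light cylinder at (219,289) fits blank A: it is about 24 mm thick and not purple or red. D is (155,233), C is (400,288) and B is (470,244), going by apparent thickness. For the wedge, (307,284) fits, since its top is about 47x49 mm and it has no upright front. (265,325) is a plain block and (243,115) is a strip. I'll confirm this in one enlarged crop, along with the wedge's direction.

```bash
python3 - <<'E'
from h import *
im=bot.capture("top"); s=bot.capture("side")
f=lambda i,x,y,w,h:cv2.resize(i[y:y+h,x:x+w],(400,300),interpolation=2)
cv2.imwrite("pics/crop2.png",np.vstack([np.hstack([f(im,200,250,120,90),f(im,380,225,120,90)]),np.hstack([f(s,300,235,80,60),f(im,135,205,60,45)])]))
for q,z in[("blank_b_center",.016),("blank_c_center",.02),("blank_d_center",.024)]:
    for m in bot.masks_of("top",q)[:4]:
        g=m['region'].astype(np.uint8)
        cn=max(cv2.findContours(g,0,2)[0],key=cv2.contourArea)
        rc=cv2.minAreaRect(cn)
        cor=at("top",cv2.boxPoints(rc),z)
        e1=cor[1]-cor[0];e2=cor[2]-cor[1]
        L=e1 if np.hypot(*e1[:2])>np.hypot(*e2[:2]) else e2
        print(q,round(m['score'],2),np.round(rc[0]),'xy',cor.mean(0).round(4)[:2],'mm',sorted([round(np.hypot(*e1[:2])*1e3),round(np.hypot(*e2[:2])*1e3)]),'longdir',round(float(np.degrees(np.arctan2(L[1],L[0]))%180),1))
    print([(np.round(p['uv']),round(p['score'],2),at("top",[p['uv']],z)[0,:2].round(4)) for p in bot.spot_point("top",q)[:4]])
for q,z in[("blank_a_center",.012),("chock_center",.0135),("end_stop",.012),("rest_board",0)]:
    print(q,[(np.round(p['uv']),round(p['score'],2),at("top",[p['uv']],z)[0,:2].round(4)) for p in bot.spot_point("top",q)])
E
```

```text
blank_b_center 0.97 [470. 245.] xy [ 0.5037 -0.3145] mm [32, 56] longdir 7.8
[(array([470., 244.]), 0.69, array([ 0.5065, -0.3143]))]
blank_c_center 0.71 [309. 200.] xy [0.5924 0.0044] mm [90, 258] longdir 90.9
blank_c_center 0.63 [401. 290.] xy [ 0.4156 -0.1759] mm [41, 58] longdir 22.8
[(array([400., 290.]), 0.76, array([ 0.4142, -0.1747]))]
blank_d_center 0.64 [154. 234.] xy [0.5239 0.3116] mm [48, 64] longdir 24.5
[(array([152., 231.]), 0.87, array([0.5292, 0.3142]))]
blank_a_center [(array([212., 184.]), 0.89, array([0.6268, 0.2002])), (array([258., 261.]), 0.85, array([0.4719, 0.1069])), (array([206., 231.]), 0.66, array([0.5308, 0.2107])), (array([218., 286.]), 0.63, array([0.4207, 0.1844])), (array([174., 293.]), 0.56, array([0.4071, 0.2722]))]
chock_center [(array([306., 282.]), 0.72, array([0.43, 0.01]))]
end_stop [(array([250., 199.]), 0.79, array([0.5965, 0.123 ]))]
rest_board [(array([310., 200.]), 0.95, array([0.595 , 0.0032]))]
```

View pics/crop2.png

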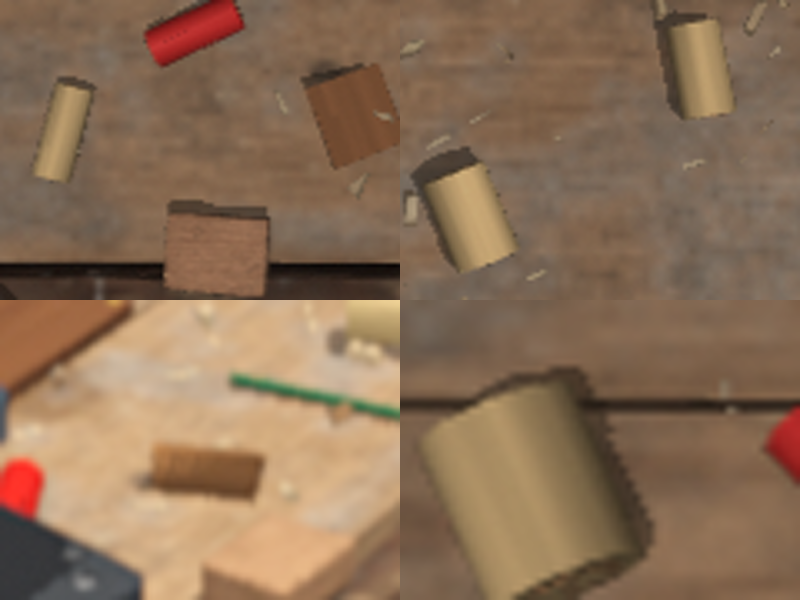

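In the crop, the wedge at (307,284) casts a shadow that tapers from left to right, and the side view shows its full upright back. So its tall back faces +y and its thin edge faces -y, which means it must be turned about 160°. I'll grip everything by its end faces, so that no finger comes between neighbours.

```bash
cat > plan.py <<'E'
import sys,json
from h import *
# args: x,y,z,phi(deg, world angle of tool y)  per waypoint; prints tool-frame delta mm / twist rad / rows
s=bot.observe(); p=np.array(s['tool_pos']); Rm=R.from_rotvec(s['orientation']).as_matrix()
phi=np.degrees(np.arctan2(Rm[1,1],Rm[0,1]))
print('t',round(s['t'],1),'at',p.round(4),'phi',round(phi,1),'q6',round(s['qpos'][5],2),'F',np.round(s['force'],1),'gap',round(s['finger_gap']*91.2,1),'grip',s['gripper_force'])
for a in sys.argv[1:]:
    x,y,z,f=map(float,a.split(','))
    d=Rm.T@(np.array([x,y,z])-p)*1000; dr=(f-phi)
    print(a,'delta',d.round(1),'twist z',round(-np.radians(dr),3),'rows',max(np.linalg.norm(d)/50,abs(dr)/8.5).round(1))
    p=np.array([x,y,z]);phi=f; c,q=np.cos(np.radians(f)),np.sin(np.radians(f))
    Rm=np.array([[q,c,0],[-c,q,0],[0,0,-1]])
E
python3 plan.py .29,.43,.18,32 .418,.184,.12,-13 .418,.184,.021,-13 .418,.184,.12,0
```

```text
t 1.0 at [0.1629 0.6808 0.231 ] phi 76.5 q6 -0.03 F [ 0.3  0.5 -0.4] gap 91.1 grip 0.0
.29,.43,.18,32 delta [-182.  -214.4   51. ] twist z 0.777 rows 5.7
.418,.184,.12,-13 delta [276.4 -21.8  60. ] twist z 0.785 rows 5.7
.418,.184,.021,-13 delta [ 0.  0. 99.] twist z -0.0 rows 2.0
.418,.184,.12,0 delta [  0.   0. -99.] twist z -0.227 rows 2.0
```

```bash
sed -i 's/\[\[q,c,0\],\[-c,q,0\]/[[-q,c,0],[c,q,0]/' plan.py
python3 -m handwheel '{"hand":[91,91,91,91,91,91,91],"delta_pos":[[-182,-214,51],[-182,-214,51],[-182,-214,51],[-182,-214,51],[-182,-214,51],[-182,-214,51],[-182,-214,51]],"twist":[[0,0,0.777],[0,0,0.777],[0,0,0.777],[0,0,0.777],[0,0,0.777],[0,0,0.777],[0,0,0.777]]}'
python3 plan.py .418,.184,.12,-13
```

```text
t: 1.7
tool_pos: [0.2908, 0.4269, 0.1791]
orientation: [1.528, 2.745, -0.003]
force: [-0.1, 0.4, 0.2]
finger_gap: 0.999
gripper_force: 0.0
t 1.7 at [0.2908 0.4269 0.1791] phi 31.8 q6 0.37 F [-0.1  0.4  0.2] gap 91.1 grip 0.0
.418,.184,.12,-13 delta [-273.4  -19.9   59.4] twist z 0.782 rows 5.6
```

```bash

python3 -m handwheel '{"hand":[91,91,91,91,91,91,91,91],"delta_pos":[[-273,-20,59],[-273,-20,59],[-273,-20,59],[-273,-20,59],[-273,-20,59],[-273,-20,59],[-273,-20,59],[-273,-20,59]],"twist":[[0,0,0.782],[0,0,0.782],[0,0,0.782],[0,0,0.782],[0,0,0.782],[0,0,0.782],[0,0,0.782],[0,0,0.782]]}' >/dev/null
python3 plan.py .418,.184,.021,-13
python3 - <<'E'
from h import *
s=bot.capture("side"); t=bot.capture("top")
cv2.imwrite("pics/c3.png",np.hstack([cv2.resize(t[220:330,140:280],(400,314)),cv2.resize(s[200:420,150:430],(400,314))]))
E
```

```text
t 2.5 at [0.4183 0.1884 0.1211] phi -12.8 q6 0.6 F [ 0.6 -0.2  0.7] gap 91.0 grip 0.0
.418,.184,.021,-13 delta [ -4.4   0.7 100.1] twist z 0.003 rows 2.0
```

View pics/c3.png

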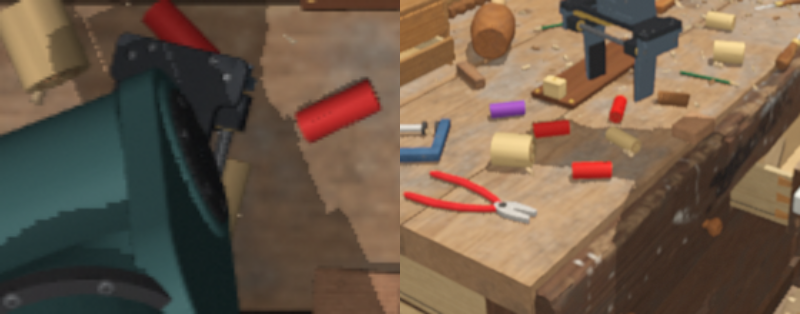

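The view shows the open gripper above blank A (in shadow near (622,140) of the crop), and the fingers straddle it. I'm descending and gripping.

```bash

python3 -m handwheel '{"hand":[91,91,91,91,50,50,50,50],"delta_pos":[[-4,0,50],[-4,0,85],[-4,0,100],[-4,0,100],[-4,0,100],[-4,0,100],[-4,0,100],[-4,0,100]],"twist":[[0,0,0],[0,0,0],[0,0,0],[0,0,0],[0,0,0],[0,0,0],[0,0,0],[0,0,0]]}'
python3 -m handwheel '{"hand":[50,50,50,50],"delta_pos":[[0,0,0],[0,0,0],[0,0,0],[0,0,0]],"twist":[[0,0,0],[0,0,0],[0,0,0],[0,0,0]]}'
python3 plan.py .418,.184,.12,-13 .595,.1,.12,0 .595,.1,.034,0
```

```text
t: 3.4
tool_pos: [0.4175, 0.1846, 0.0217]
orientation: [2.454, 1.96, 0.002]
force: [0.8, -0.4, 0.3]
finger_gap: 0.678
gripper_force: 0.0
t: 3.8
tool_pos: [0.4174, 0.1845, 0.0214]
orientation: [2.455, 1.96, 0.001]
force: [-1.6, 0.6, 9.9]
finger_gap: 0.608
gripper_force: 30.0
t 3.8 at [0.4174 0.1845 0.0214] phi -12.8 q6 0.59 F [-1.6  0.6  9.9] gap 55.5 grip 30.0016450881958
.418,.184,.12,-13 delta [ -0.3   0.8 -98.6] twist z 0.004 rows 2.0
.595,.1,.12,0 delta [-42.  191.4   0. ] twist z -0.227 rows 3.9
.595,.1,.034,0 delta [ 0.  0. 86.] twist z -0.0 rows 1.7
```

```bash

python3 -m handwheel '{"hand":[50,50,50,50,50,50,50,50],"delta_pos":[[0,0,-40],[0,0,-85],[-21,95,-85],[-42,190,-85],[-42,191,-85],[-42,191,-85],[-42,191,-85],[-42,191,-85]],"twist":[[0,0,0],[0,0,0],[0,0,-0.1],[0,0,-0.224],[0,0,-0.224],[0,0,-0.224],[0,0,-0.224],[0,0,-0.224]]}'
python3 plan.py .595,.1,.034,0
```

```text
t: 4.6
tool_pos: [0.5941, 0.1006, 0.1056]
orientation: [-2.222, -2.221, 0.001]
force: [0.5, 0.6, 0.0]
finger_gap: 0.614
gripper_force: 30.0
t 4.6 at [0.5941 0.1006 0.1056] phi -0.0 q6 0.13 F [0.5 0.6 0. ] gap 56.0 grip 29.999796152114868
.595,.1,.034,0 delta [-0.6  0.9 71.6] twist z -0.0 rows 1.4
```

```bash
python3 - <<'E'
from h import *
s=bot.capture("side"); t=bot.capture("top")
cv2.imwrite("pics/c4.png",np.hstack([cv2.resize(t[140:260,180:340],(400,300)),cv2.resize(s[150:300,220:420],(400,300))]))
E
```

```text
(no output)
```

View pics/c4.png

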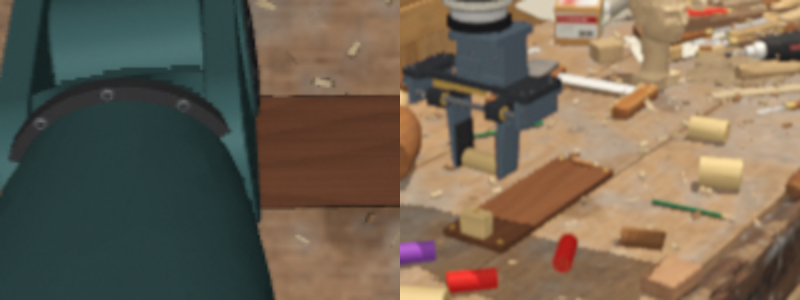

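The blank is held between the fingers at (485,160) of the crop, above the stop end of the board. I'm lowering and releasing it.

```bash

python3 -m handwheel '{"hand":[50,50,50,50,50,70,70,70],"delta_pos":[[2,1,40],[2,1,60],[2,1,72],[2,1,72],[2,1,72],[2,1,72],[2,1,72],[2,1,72]],"twist":[[0,0,0],[0,0,0],[0,0,0],[0,0,0],[0,0,0],[0,0,0],[0,0,0],[0,0,0]]}'
python3 -m handwheel '{"hand":[70,70,85,91,91,91,91,91],"delta_pos":[[0,0,0],[0,0,-20],[0,0,-65],[0,0,-110],[0,0,-110],[0,0,-110],[0,0,-110],[0,0,-110]],"twist":[[0,0,0],[0,0,0],[0,0,0],[0,0,0],[0,0,0],[0,0,0],[0,0,0],[0,0,0]]}'
python3 plan.py .505,-.314,.13,9 .505,-.314,.021,9
```

```text
t: 5.5
tool_pos: [0.5953, 0.1035, 0.0345]
orientation: [2.22, 2.222, 0.001]
force: [0.1, 0.8, -0.1]
finger_gap: 0.768
gripper_force: 0.0
t: 6.3
tool_pos: [0.5942, 0.1031, 0.1425]
orientation: [-2.219, -2.222, 0.003]
force: [0.2, -0.1, 0.3]
finger_gap: 1.001
gripper_force: 0.0
t 6.3 at [0.5942 0.1031 0.1425] phi 0.1 q6 0.13 F [ 0.2 -0.1  0.3] gap 91.3 grip 0.0
.505,-.314,.13,9 delta [-417.   -89.6   12.9] twist z -0.156 rows 8.5
.505,-.314,.021,9 delta [  0.   0. 109.] twist z -0.0 rows 2.2
```

```bash

python3 -m handwheel '{"hand":[91,91,91,91,91,91,91,91],"delta_pos":[[-50,-10,0],[-100,-22,0],[-150,-33,0],[-200,-45,0],[-250,-55,0],[-300,-65,0],[-350,-78,0],[-400,-88,0]],"twist":[[0,0,-0.02],[0,0,-0.04],[0,0,-0.06],[0,0,-0.08],[0,0,-0.1],[0,0,-0.12],[0,0,-0.14],[0,0,-0.156]]}' >/dev/null
python3 -m handwheel '{"hand":[91,91],"delta_pos":[[-20,0,10],[-20,0,10]],"twist":[[0,0,0],[0,0,0]]}' >/dev/null
python3 plan.py .505,-.314,.021,9
python3 - <<'E'
from h import *
s=bot.capture("side"); t=bot.capture("top")
cv2.imwrite("pics/c5.png",np.hstack([cv2.resize(t[140:260,220:380],(400,300),interpolation=2),cv2.resize(s[190:310,220:380],(400,300),interpolation=2)]))
for q in("blank_a_center","end_stop"):
  for c in("top","side"):
    print(q,c,[(np.round(p['uv']),round(p['score'],2),at(c,[p['uv']],.024 if 'a' in q else .012)[0,:2].round(4)) for p in bot.spot_point(c,q)])
E
```

```text
t 7.3 at [ 0.5115 -0.3094  0.132 ] phi 8.8 q6 -0.74 F [ 0.2 -1.1 -1.4] gap 91.0 grip 0.0
.505,-.314,.021,9 delta [ -3.7  -6.9 111. ] twist z -0.003 rows 2.2
blank_a_center top [(array([261., 261.]), 0.8, array([0.4702, 0.0995])), (array([173., 292.]), 0.64, array([0.4105, 0.2713])), (array([211., 182.]), 0.63, array([0.6272, 0.2001])), (array([260., 197.]), 0.55, array([0.5973, 0.102 ])), (array([204., 232.]), 0.55, array([0.5279, 0.2125]))]
blank_a_center side [(array([258., 290.]), 0.72, array([0.5124, 0.2281])), (array([283., 317.]), 0.67, array([0.4064, 0.2842])), (array([266., 260.]), 0.6, array([0.5859, 0.1043])), (array([229., 305.]), 0.46, array([0.5257, 0.3092]))]
end_stop top []
end_stop side [(array([257., 268.]), 0.45, array([0.5936, 0.1285]))]
```

View pics/c5.png

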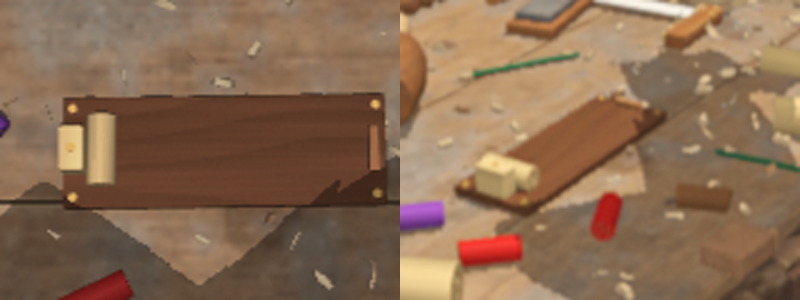

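Blank A lies at crop (101,148), square beside the stop with a gap of about 2 mm. Next is B.

```bash

python3 -m handwheel '{"hand":[91,91,91,91,50,50,50,50],"delta_pos":[[-4,-7,50],[-4,-7,90],[-4,-7,111],[-4,-7,111],[-4,-7,111],[-4,-7,111],[-4,-7,111],[-4,-7,111]],"twist":[[0,0,0],[0,0,0],[0,0,0],[0,0,0],[0,0,0],[0,0,0],[0,0,0],[0,0,0]]}'
python3 -m handwheel '{"hand":[50,50,50,50],"delta_pos":[[0,0,0],[0,0,0],[0,0,0],[0,0,0]],"twist":[[0,0,0],[0,0,0],[0,0,0],[0,0,0]]}' >/dev/null
python3 plan.py .505,-.314,.13,9 .595,.072,.13,0 .595,.072,.034,0
```

```text
t: 8.4
tool_pos: [0.5068, -0.3126, 0.0241]
orientation: [2.039, 2.388, 0.0]
force: [-0.4, -0.9, 0.8]
finger_gap: 0.678
gripper_force: 0.1
t 8.8 at [ 0.5065 -0.3125  0.0236] phi 9.0 q6 -0.75 F [-1.   0.9  8.8] gap 55.8 grip 30.001756846904755
.505,-.314,.13,9 delta [  -1.3   -1.7 -106.4] twist z -0.0 rows 2.1
.595,.072,.13,0 delta [367.2 149.3   0. ] twist z 0.157 rows 7.9
.595,.072,.034,0 delta [ 0.  0. 96.] twist z -0.0 rows 1.9
```

```bash

python3 -m handwheel '{"hand":[50,50,50,50,50,50,50,50],"delta_pos":[[0,0,-45],[0,0,-90],[45,18,-106],[90,36,-106],[135,54,-106],[180,72,-106],[225,90,-106],[270,108,-106]],"twist":[[0,0,0],[0,0,0],[0,0,0.02],[0,0,0.04],[0,0,0.06],[0,0,0.08],[0,0,0.1],[0,0,0.12]]}' >/dev/null
python3 plan.py .595,.072,.13,0
```

```text
t 9.6 at [ 0.5708 -0.0268  0.1293] phi 2.1 q6 -0.12 F [ 1.4  0.4 -0.5] gap 55.5 grip 29.99856948852539
.595,.072,.13,0 delta [97.8 27.7 -0.7] twist z 0.036 rows 2.0
```

```bash

python3 -m handwheel '{"hand":[50,50,50,50,50,50],"delta_pos":[[49,14,0],[98,27,0],[98,27,0],[98,27,0],[98,27,0],[98,27,0]],"twist":[[0,0,0.03],[0,0,0.036],[0,0,0.036],[0,0,0.036],[0,0,0.036],[0,0,0.036]]}' >/dev/null
python3 plan.py .595,.072,.0355,0
```

```text
t 10.2 at [0.5937 0.069  0.1289] phi -0.0 q6 0.08 F [ 0.7 -0.7  0.1] gap 55.4 grip 29.999820291996002
.595,.072,.0355,0 delta [ 3.   1.3 93.4] twist z -0.0 rows 1.9
```

```bash

python3 -m handwheel '{"hand":[50,50,50,50,50,70,70,70],"delta_pos":[[2,1,45],[2,1,80],[2,1,93],[2,1,93],[2,1,93],[2,1,93],[2,1,93],[2,1,93]],"twist":[[0,0,0],[0,0,0],[0,0,0],[0,0,0],[0,0,0],[0,0,0],[0,0,0],[0,0,0]]}'
python3 -m handwheel '{"hand":[70,70,85,91,91,91,91,91],"delta_pos":[[0,0,0],[0,0,-20],[0,0,-65],[0,0,-105],[0,0,-105],[0,0,-105],[0,0,-105],[0,0,-105]],"twist":[[0,0,0],[0,0,0],[0,0,0],[0,0,0],[0,0,0],[0,0,0],[0,0,0],[0,0,0]]}'
python3 plan.py .415,-.1755,.13,23 .415,-.1755,.021,23
```

```text
t: 11.0
tool_pos: [0.5953, 0.0722, 0.0365]
orientation: [2.22, 2.222, 0.001]
force: [0.5, 0.1, -0.2]
finger_gap: 0.764
gripper_force: 0.0
t: 11.8
tool_pos: [0.5942, 0.0722, 0.1396]
orientation: [-2.219, -2.222, 0.003]
force: [-0.9, 0.2, -0.4]
finger_gap: 0.997
gripper_force: 0.0
t 11.8 at [0.5942 0.0722 0.1396] phi 0.1 q6 0.08 F [-0.9  0.2 -0.4] gap 90.9 grip 0.0
.415,-.1755,.13,23 delta [-247.5 -179.4   10. ] twist z -0.4 rows 6.1
.415,-.1755,.021,23 delta [  0.   0. 109.] twist z -0.0 rows 2.2
```

```bash

python3 -m handwheel '{"hand":[91,91,91,91,91,91,91,91],"delta_pos":[[-40,-30,10],[-80,-60,10],[-120,-90,10],[-160,-120,10],[-210,-150,10],[-247,-179,10],[-247,-179,10],[-247,-179,10]],"twist":[[0,0,-0.07],[0,0,-0.14],[0,0,-0.21],[0,0,-0.28],[0,0,-0.35],[0,0,-0.4],[0,0,-0.4],[0,0,-0.4]]}' >/dev/null
python3 - <<'E'
from h import *
for c in("top","side"):
  bot.capture(c)
  for q,z in(("blank_b_center",.028),("blank_c_center",.02),("blank_a_center",.024)):
    print(q,c,[(np.round(p['uv']),round(p['score'],2),at(c,[p['uv']],z)[0,:2].round(4)) for p in bot.spot_point(c,q)])
im=bot.capture("top");cv2.imwrite("pics/c6.png",cv2.resize(im[140:320,220:460],(800,600),interpolation=2))
E
python3 plan.py .415,-.1755,.021,23
```

```text
blank_b_center top [(array([276., 198.]), 0.71, array([0.5964, 0.0701])), (array([261., 201.]), 0.71, array([0.5899, 0.1001]))]
blank_c_center top []
blank_a_center top [(array([257., 259.]), 0.8, array([0.474 , 0.1058])), (array([205., 230.]), 0.77, array([0.5309, 0.2106])), (array([172., 291.]), 0.74, array([0.4118, 0.2715])), (array([258., 197.]), 0.6, array([0.5973, 0.107 ])), (array([213., 183.]), 0.6, array([0.626 , 0.1963]))]
blank_b_center side [(array([269., 253.]), 0.83, array([0.6   , 0.0729])), (array([284., 254.]), 0.44, array([0.5633, 0.0571]))]
blank_c_center side [(array([379., 240.]), 0.59, array([ 0.4138, -0.1607]))]
blank_a_center side [(array([258., 292.]), 0.78, array([0.5092, 0.2311])), (array([305., 275.]), 0.71, array([0.4664, 0.1119])), (array([263., 259.]), 0.68, array([0.5972, 0.1008])), (array([286., 317.]), 0.59, array([0.4002, 0.2828]))]
t 13.1 at [ 0.4165 -0.1744  0.1309] phi 23.0 q6 -0.85 F [ 0.6  0.1 -0.9] gap 90.9 grip 0.0
.415,-.1755,.021,23 delta [ -0.4  -1.8 109.9] twist z 0.001 rows 2.2
```

View pics/c6.png

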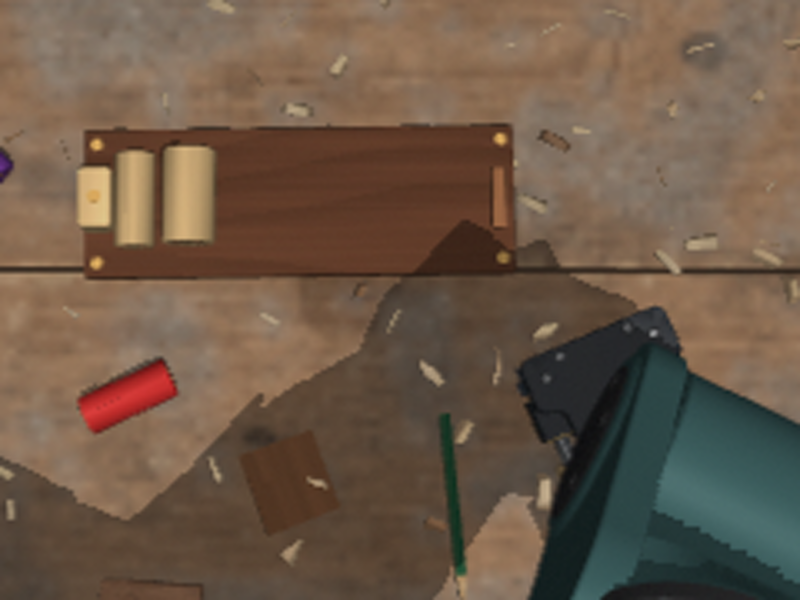

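A is at crop (134,198) and B at (189,195). Both are crosswise, about 32 mm apart (limit 38). The pencil is clear of C's grip. I'm picking C.

```bash

python3 -m handwheel '{"hand":[91,91,91,91,50,50,50,50],"delta_pos":[[0,-2,50],[0,-2,90],[0,-2,110],[0,-2,110],[0,-2,110],[0,-2,110],[0,-2,110],[0,-2,110]],"twist":[[0,0,0],[0,0,0],[0,0,0],[0,0,0],[0,0,0],[0,0,0],[0,0,0],[0,0,0]]}'
python3 -m handwheel '{"hand":[50,50,50,50],"delta_pos":[[0,0,0],[0,0,0],[0,0,0],[0,0,0]],"twist":[[0,0,0],[0,0,0],[0,0,0],[0,0,0]]}' >/dev/null
python3 plan.py .415,-.1755,.13,23 .595,.032,.13,0 .595,.032,.034,0
```

```text
t: 13.85
tool_pos: [0.4147, -0.1758, 0.0214]
orientation: [1.734, 2.619, 0.0]
force: [-0.5, 0.4, -0.4]
finger_gap: 0.675
gripper_force: 0.0
t 14.2 at [ 0.4146 -0.1758  0.0212] phi 23.0 q6 -0.85 F [-1.3  1.8  6.3] gap 56.0 grip 30.00119984149933
.415,-.1755,.13,23 delta [ 1.000e-01  5.000e-01 -1.088e+02] twist z -0.001 rows 2.2
.595,.032,.13,0 delta [120.7 246.8   0. ] twist z 0.401 rows 5.5
.595,.032,.034,0 delta [ 0.  0. 96.] twist z -0.0 rows 1.9
```

```bash

python3 -m handwheel '{"hand":[50,50,50,50,50,50,50,50],"delta_pos":[[0,0,-45],[0,0,-90],[20,40,-108],[40,80,-108],[60,125,-108],[80,165,-108],[100,206,-108],[120,246,-108]],"twist":[[0,0,0],[0,0,0],[0,0,0.07],[0,0,0.14],[0,0,0.21],[0,0,0.28],[0,0,0.34],[0,0,0.4]]}' >/dev/null
python3 -m handwheel '{"hand":[50,50,50],"delta_pos":[[0,0,0],[0,0,0],[0,0,0]],"twist":[[0,0,0],[0,0,0],[0,0,0]]}' >/dev/null
python3 plan.py .595,.032,.0335,0
```

```text
t 15.3 at [0.5931 0.0302 0.1286] phi 0.1 q6 0.01 F [ 0.6 -0.2 -0. ] gap 55.6 grip 29.99972552061081
.595,.032,.0335,0 delta [ 1.8  2.  95.1] twist z 0.001 rows 1.9
```

```bash

python3 -m handwheel '{"hand":[50,50,50,50,50,70,70,70],"delta_pos":[[1,1,45],[1,1,80],[1,1,95],[1,1,95],[1,1,95],[1,1,95],[1,1,95],[1,1,95]],"twist":[[0,0,0],[0,0,0],[0,0,0],[0,0,0],[0,0,0],[0,0,0],[0,0,0],[0,0,0]]}'
python3 -m handwheel '{"hand":[70,70,85,91,91,91,91,91],"delta_pos":[[0,0,0],[0,0,-20],[0,0,-65],[0,0,-115],[0,0,-120],[0,0,-120],[0,0,-120],[0,0,-120]],"twist":[[0,0,0],[0,0,0],[0,0,0],[0,0,0],[0,0,0],[0,0,0],[0,0,0],[0,0,0]]}' >/dev/null
python3 plan.py .526,.313,.14,22 .526,.313,.021,22
```

```text
t: 16.15
tool_pos: [0.5953, 0.0317, 0.0346]
orientation: [2.22, 2.222, 0.001]
force: [-0.0, 0.4, -0.6]
finger_gap: 0.763
gripper_force: 0.0
t 16.9 at [0.5941 0.0318 0.1523] phi 0.1 q6 0.01 F [-0.5  0.3  0.4] gap 90.9 grip 0.0
.526,.313,.14,22 delta [281.3 -67.8  12.5] twist z -0.383 rows 5.8
.526,.313,.021,22 delta [  0.   0. 119.] twist z -0.0 rows 2.4
```

```bash

python3 -m handwheel '{"hand":[91,91,91,91,91,91,91,91],"delta_pos":[[45,-11,5],[90,-22,10],[140,-33,10],[190,-45,10],[240,-58,10],[281,-68,10],[281,-68,10],[281,-68,10]],"twist":[[0,0,-0.06],[0,0,-0.12],[0,0,-0.18],[0,0,-0.25],[0,0,-0.32],[0,0,-0.383],[0,0,-0.383],[0,0,-0.383]]}' >/dev/null
python3 -m handwheel '{"hand":[91,91],"delta_pos":[[0,0,0],[0,0,0]],"twist":[[0,0,0],[0,0,0]]}' >/dev/null
python3 - <<'E'
from h import *
for c in("top","side"):
  im=bot.capture(c)
  for q,z in(("blank_d_center",.024),):
    print(q,c,[(np.round(p['uv']),round(p['score'],2),at(c,[p['uv']],z)[0,:2].round(4)) for p in bot.spot_point(c,q)])
t=bot.capture("top")
cv2.imwrite("pics/c7.png",np.hstack([cv2.resize(t[140:260,220:380],(400,300),interpolation=2),cv2.resize(im[230:380,130:330],(400,300),interpolation=2)]))
E
python3 plan.py .526,.313,.0215,22
```

```text
blank_d_center top [(array([153., 229.]), 0.63, array([0.5326, 0.3131]))]
blank_d_center side [(array([228., 303.]), 0.56, array([0.5327, 0.3048]))]
t 18.2 at [0.527  0.3122 0.144 ] phi 21.9 q6 0.11 F [ 0.1 -0.5 -0.4] gap 90.5 grip 0.0
.526,.313,.0215,22 delta [  1.2  -0.7 122.5] twist z -0.001 rows 2.5
```

View pics/c7.png

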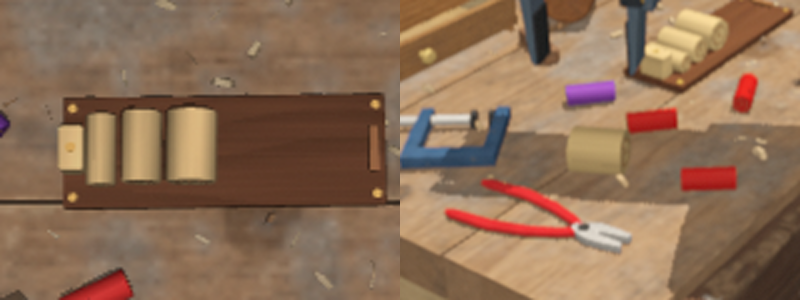

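C is in the row at crop (191,145), square, with gaps of 3–5 mm. D is upright-free at (600,150) in the side crop, with the fingers clear around it. I'm picking D.

```bash

python3 -m handwheel '{"hand":[91,91,91,91,91,50,50,50],"delta_pos":[[0,0,50],[0,0,95],[0,0,122],[0,0,122],[0,0,122],[0,0,122],[0,0,122],[0,0,122]],"twist":[[0,0,0],[0,0,0],[0,0,0],[0,0,0],[0,0,0],[0,0,0],[0,0,0],[0,0,0]]}'
python3 -m handwheel '{"hand":[50,50,50,50,50],"delta_pos":[[0,0,0],[0,0,0],[0,0,0],[0,0,0],[0,0,0]],"twist":[[0,0,0],[0,0,0],[0,0,0],[0,0,0],[0,0,0]]}' >/dev/null
python3 plan.py .527,.312,.16,22 .595,-.0155,.16,0
```

```text
t: 19.0
tool_pos: [0.527, 0.3128, 0.0225]
orientation: [1.757, 2.604, 0.001]
force: [0.4, -0.7, -0.2]
finger_gap: 0.767
gripper_force: 0.0
t 19.5 at [0.5268 0.3127 0.0221] phi 22.0 q6 0.11 F [-2.5 -0.6  5.5] gap 55.8 grip 30.00093787908554
.527,.312,.16,22 delta [-8.000e-01 -1.000e-01 -1.379e+02] twist z 0.0 rows 2.8
.595,-.0155,.16,0 delta [-329.1  -59.6    0. ] twist z 0.384 rows 6.7
```

```bash

python3 -m handwheel '{"hand":[50,50,50,50,50,50,50,50],"delta_pos":[[0,0,-45],[0,0,-90],[0,0,-135],[-50,-9,-138],[-100,-18,-138],[-150,-27,-138],[-200,-36,-138],[-250,-45,-138]],"twist":[[0,0,0],[0,0,0],[0,0,0],[0,0,0.06],[0,0,0.12],[0,0,0.18],[0,0,0.24],[0,0,0.3]]}' >/dev/null
python3 -m handwheel '{"hand":[50,50],"delta_pos":[[0,0,0],[0,0,0]],"twist":[[0,0,0],[0,0,0]]}' >/dev/null
python3 plan.py .595,-.0165,.16,0 .595,-.0165,.0345,0
```

```text
t 20.5 at [0.5779 0.0671 0.1598] phi 4.7 q6 -0.01 F [-0.2  1.1 -1.1] gap 55.9 grip 30.000001788139343
.595,-.0165,.16,0 delta [-84.7  10.2  -0.2] twist z 0.082 rows 1.7
.595,-.0165,.0345,0 delta [  0.    0.  125.5] twist z -0.0 rows 2.5
```

```bash

python3 -m handwheel '{"hand":[50,50,50,50,50,50],"delta_pos":[[-42,5,0],[-84,10,0],[-84,10,0],[-84,10,0],[-84,10,0],[-84,10,0]],"twist":[[0,0,0.05],[0,0,0.083],[0,0,0.083],[0,0,0.083],[0,0,0.083],[0,0,0.083]]}' >/dev/null
python3 plan.py .595,-.0165,.0345,0
```

```text
t 21.1 at [ 0.5946 -0.0134  0.1599] phi 0.2 q6 -0.06 F [ 0.8  0.  -1.2] gap 55.8 grip 29.999991953372955
.595,-.0165,.0345,0 delta [ -3.1   0.4 125.4] twist z 0.003 rows 2.5
```

```bash

python3 -m handwheel '{"hand":[50,50,50,50,50,50,70,70],"delta_pos":[[-3,0,50],[-3,0,90],[-3,0,115],[-3,0,125],[-3,0,125],[-3,0,125],[-3,0,125],[-3,0,125]],"twist":[[0,0,0],[0,0,0],[0,0,0],[0,0,0],[0,0,0],[0,0,0],[0,0,0],[0,0,0]]}'
python3 -m handwheel '{"hand":[70,70,85,91,91,91,91,91],"delta_pos":[[0,0,0],[0,0,-20],[0,0,-65],[0,0,-115],[0,0,-125],[0,0,-125],[0,0,-125],[0,0,-125]],"twist":[[0,0,0],[0,0,0],[0,0,0],[0,0,0],[0,0,0],[0,0,0],[0,0,0],[0,0,0]]}' >/dev/null
python3 plan.py .425,.2,.16,-70
```

```text
t: 21.9
tool_pos: [0.5954, -0.0176, 0.0358]
orientation: [2.219, 2.222, 0.001]
force: [-0.9, 0.2, 0.8]
finger_gap: 0.751
gripper_force: 0.0
t 22.7 at [ 0.5939 -0.0177  0.1582] phi 0.1 q6 -0.07 F [-0.4 -0.1  0.8] gap 91.0 grip 0.0
.425,.2,.16,-70 delta [ 217.9 -168.7   -1.3] twist z 1.223 rows 8.2
```

```bash

python3 -m handwheel '{"hand":[91,91,91,91,91,91,91,91],"delta_pos":[[28,-15,0],[56,-30,0],[84,-45,0],[112,-60,0],[140,-78,0],[168,-95,0],[195,-110,0],[217,-124,0]],"twist":[[0,0,0.148],[0,0,0.296],[0,0,0.444],[0,0,0.592],[0,0,0.74],[0,0,0.888],[0,0,1.036],[0,0,1.18]]}' >/dev/null
python3 -m handwheel '{"hand":[91,91,91],"delta_pos":[[0,0,0],[0,0,0],[0,0,0]],"twist":[[0,0,0],[0,0,0],[0,0,0]]}' >/dev/null
python3 - <<'E'
from h import *
im=bot.capture("top");cv2.imwrite("pics/c8.png",cv2.resize(im[140:320,220:460],(800,600),interpolation=2))
for c in("top","side"):
  bot.capture(c)
  for q,z in(("chock_center",.0135),("blank_d_center",.036)):
    print(q,c,[(np.round(p['uv']),round(p['score'],2),at(c,[p['uv']],z)[0,:2].round(4)) for p in bot.spot_point(c,q)])
E
python3 plan.py .47,.2,.16,-70
```

```text
chock_center top [(array([305., 281.]), 0.6, array([0.4316, 0.0124]))]
blank_d_center top [(array([322., 196.]), 0.57, array([ 0.5994, -0.0211]))]
chock_center side [(array([340., 264.]), 0.62, array([0.4351, 0.0039]))]
blank_d_center side [(array([290., 238.]), 0.66, array([ 0.5949, -0.0126]))]
t 24.1 at [0.4709 0.1988 0.1599] phi -67.6 q6 1.53 F [-0.1 -1.   0.8] gap 91.0 grip 0.0
.47,.2,.16,-70 delta [-0.3 -1.4 -0.1] twist z 0.043 rows 0.3
```

View pics/c8.png

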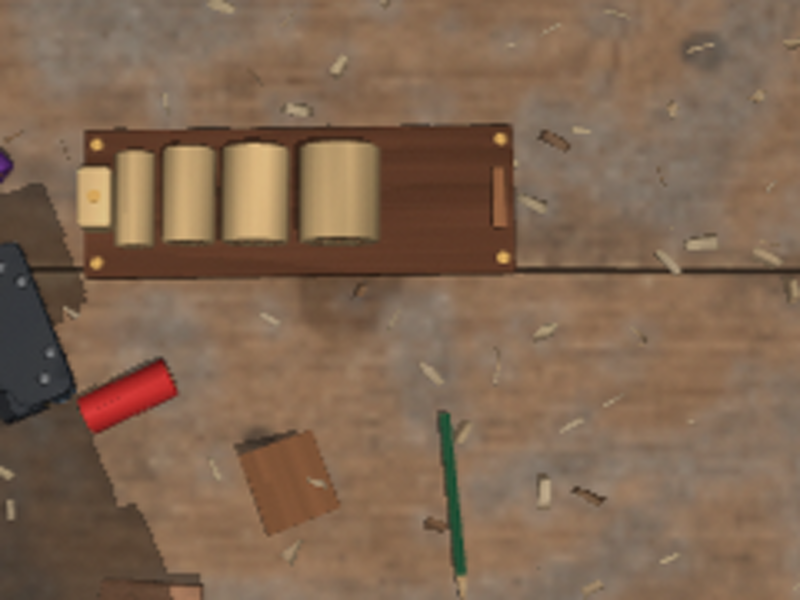

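The row is in order, with centres at crop x 134, 189, 256 and 340, all square. The wedge corners are at (237,447), (312,432), (340,507) and (267,533), and its left edge is the longer one, so that is the high back.

```bash
python3 - <<'E'
from h import *
f=lambda x,y:(220+x/3.3333,140+y/3.3333)
B=at("top",[f(237,447),f(267,533)],.027);T=at("top",[f(312,432),f(340,507)],.0015)
for e in(B,T):
  d=e[0]-e[1]; print(e.round(4)[:,:2].tolist(),np.linalg.norm(d),np.degrees(np.arctan2(d[1],d[0])))
b,t=B.mean(0),T.mean(0);print(b,t,np.linalg.norm((b-t)[:2]),np.degrees(np.arctan2(*(t-b)[1::-1])))
# alternative: thin edge on the left
print(np.linalg.norm((at("top",[f(252,490)],.0015)-at("top",[f(326,469.5)],.027))[0,:2]))
c=(b+t)/2;u=(b-t)[:2]/np.linalg.norm((b-t)[:2]);print('centre',c[:2],'grip',c[:2]+.013*u)
D=at("top",[f(340,190)],.05);Cc=at("top",[f(256,190)],.045);print(D,Cc)
E
python3 plan.py .437,.021,.16,-160
```

```text
[[0.4453, 0.0391], [0.3952, 0.0212]] 0.053223424642476445 19.683883144204085
[[0.4548, -0.0047], [0.41, -0.0216]] 0.04790726310728713 20.73571940558161
[0.42024064 0.03015834 0.027     ] [ 0.43243206 -0.0131331   0.0015    ] 0.04497531262204176 -74.2721103138972
0.04605710152060348
centre [0.42633635 0.00851262] grip [0.42281245 0.0210259 ]
[[ 0.59427727 -0.02079293  0.05      ]] [[0.59489987 0.02826823 0.045     ]]
t 24.1 at [0.4709 0.1988 0.1599] phi -67.6 q6 1.53 F [-0.1 -1.   0.8] gap 91.0 grip 0.0
.437,.021,.16,-160 delta [-9.920e+01  1.514e+02 -1.000e-01] twist z 1.613 rows 10.9
```

```bash

python3 -m handwheel '{"hand":[91,91,91,91,91,91,91,91],"delta_pos":[[-13,18,0],[-26,36,0],[-39,54,0],[-52,72,0],[-65,90,0],[-78,108,0],[-91,126,0],[-104,145,0]],"twist":[[0,0,0.147],[0,0,0.294],[0,0,0.441],[0,0,0.588],[0,0,0.735],[0,0,0.882],[0,0,1.03],[0,0,1.17]]}' >/dev/null
python3 -m handwheel '{"hand":[91,91,91,91,91,91],"delta_pos":[[0,0,0],[0,0,0],[0,0,0],[0,0,0],[0,0,0],[0,0,0]],"twist":[[0,0,0.147],[0,0,0.294],[0,0,0.443],[0,0,0.443],[0,0,0.443],[0,0,0.443]]}' 
python3 plan.py .43,.0244,.021,-160
```

```text
t: 25.55
tool_pos: [0.4299, 0.0254, 0.16]
orientation: [-2.577, 1.797, -0.0]
force: [0.1, -0.5, -0.3]
finger_gap: 0.998
gripper_force: 0.0
t 25.6 at [0.4299 0.0254 0.16  ] phi -159.8 q6 2.79 F [ 0.1 -0.5 -0.3] gap 91.0 grip 0.0
.43,.0244,.021,-160 delta [  0.9   0.3 139. ] twist z 0.004 rows 2.8
```

```bash

python3 -m handwheel '{"hand":[91,91,91,91,91,91,91,91],"delta_pos":[[0,0,40],[0,0,80],[0,0,110],[0,0,125],[0,0,135],[0,0,139],[0,0,139],[0,0,139]],"twist":[[0,0,0],[0,0,0],[0,0,0],[0,0,0],[0,0,0],[0,0,0],[0,0,0],[0,0,0]]}'
python3 - <<'E'
from h import *
s=bot.capture("side")
cv2.imwrite("pics/c9.png",cv2.resize(s[200:300,280:420],(700,500),interpolation=2))
E
```

```text
t: 26.35
tool_pos: [0.4305, 0.0254, 0.0216]
orientation: [-2.574, 1.8, -0.001]
force: [-0.8, 0.5, 0.3]
finger_gap: 0.997
gripper_force: 0.0
```

View pics/c9.png

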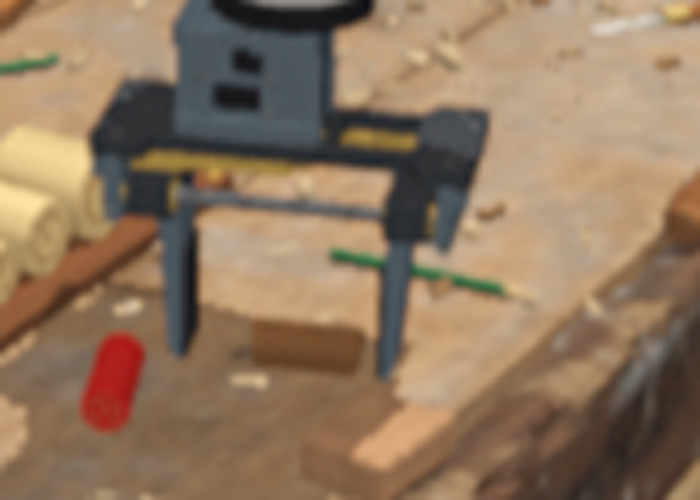

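The wedge's upright back (250–360, 322–370) faces the camera, so +y is the back as I assumed. The fingers straddle its end faces, so I'm closing.

```bash

python3 -m handwheel '{"hand":[70,45,45,45,45,45,45,45],"delta_pos":[[0,0,0],[0,0,0],[0,0,0],[0,0,0],[0,0,0],[0,0,0],[0,0,0],[0,0,0]],"twist":[[0,0,0],[0,0,0],[0,0,0],[0,0,0],[0,0,0],[0,0,0],[0,0,0],[0,0,0]]}'
python3 -m handwheel '{"hand":[45,45,45,45,45,45],"delta_pos":[[0,0,0],[0,0,0],[0,0,-20],[0,0,-60],[0,0,-100],[0,0,-100]],"twist":[[0,0,0],[0,0,0],[0,0,0],[0,0,0],[0,0,0],[0,0,0]]}'
python3 plan.py .5,-.06,.12,-110
```

```text
t: 27.2
tool_pos: [0.4299, 0.0254, 0.0209]
orientation: [2.574, -1.801, -0.0]
force: [-1.4, 0.2, 2.0]
finger_gap: 0.545
gripper_force: 30.0
t: 27.8
tool_pos: [0.4326, 0.0254, 0.1251]
orientation: [-2.571, 1.799, -0.009]
force: [0.3, -0.8, -1.3]
finger_gap: 0.545
gripper_force: 30.0
t 27.8 at [0.4326 0.0254 0.1251] phi -160.0 q6 2.8 F [ 0.3 -0.8 -1.3] gap 49.7 grip 29.999755918979645
.5,-.06,.12,-110 delta [103.3 -34.    5.6] twist z -0.872 rows 5.9
```

```bash

python3 -m handwheel '{"hand":[45,45,45,45,45,45,45,45],"delta_pos":[[10,-8,0],[20,-16,0],[30,-24,0],[40,-32,0],[51,-40,0],[61,-47,0],[71,-55,0],[81,-63,0]],"twist":[[0,0,-0.145],[0,0,-0.29],[0,0,-0.435],[0,0,-0.58],[0,0,-0.725],[0,0,-0.87],[0,0,-1.015],[0,0,-1.15]]}' >/dev/null
python3 plan.py .595,-.086,.12,-30
```

```text
t 28.6 at [ 0.517  -0.0294  0.1202] phi -93.7 q6 1.53 F [ 1.1 -0.1 -0. ] gap 49.8 grip 29.99715507030487
.595,-.086,.12,-30 delta [81.6 51.4  0.2] twist z -1.112 rows 7.5
```

```bash

python3 -m handwheel '{"hand":[45,45,45,45,45,45,45,45],"delta_pos":[[10,6,0],[20,12,0],[30,19,0],[40,25,0],[51,32,0],[61,38,0],[71,45,0],[81,51,0]],"twist":[[0,0,-0.14],[0,0,-0.28],[0,0,-0.42],[0,0,-0.56],[0,0,-0.7],[0,0,-0.84],[0,0,-0.98],[0,0,-1.112]]}' >/dev/null
python3 plan.py .595,-.086,.12,0
```

```text
t 29.4 at [ 0.5941 -0.0861  0.1201] phi -30.0 q6 0.34 F [-0.6 -0.4  0.1] gap 49.6 grip 29.997299015522003
.595,-.086,.12,0 delta [0.5 0.8 0.1] twist z -0.524 rows 3.5
```

```bash

python3 -m handwheel '{"hand":[45,45,45,45,45,45,45,45],"delta_pos":[[0,0,0],[0,0,0],[0,0,0],[0,0,0],[0,0,40],[0,0,60],[0,0,60],[0,0,60]],"twist":[[0,0,-0.14],[0,0,-0.28],[0,0,-0.42],[0,0,-0.524],[0,0,-0.524],[0,0,-0.524],[0,0,-0.524],[0,0,-0.524]]}' >/dev/null
python3 - <<'E'
from h import *
s=bot.capture("side")
cv2.imwrite("pics/c10.png",cv2.resize(s[180:300,240:400],(800,600),interpolation=2))
print([(p['uv'],p['score'],at("side",[p['uv']],.0535)[0]) for p in bot.spot_point("side","chock_center")])
E
python3 plan.py .595,-.086,.034,0
```

```text
[([302.2, 224.2], 0.74, array([ 0.59683722, -0.07196313,  0.0535    ])), ([269.6, 253.7], 0.5, array([0.56354652, 0.11653482, 0.0535    ]))]
t 30.3 at [ 0.5947 -0.0859  0.0619] phi -0.3 q6 -0.18 F [-0.   0.5 -0.5] gap 49.7 grip 29.99985247850418
.595,-.086,.034,0 delta [-0.1  0.3 27.9] twist z -0.006 rows 0.6
```

View pics/c10.png

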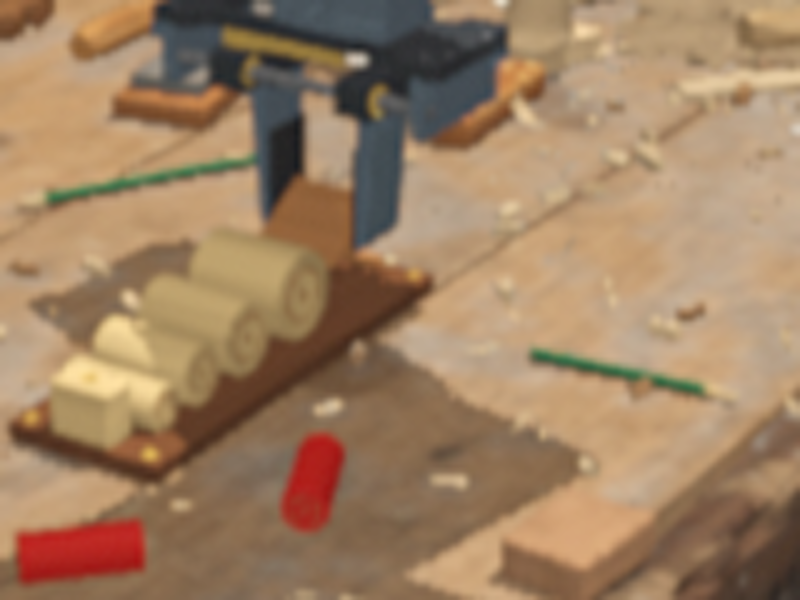

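The wedge is level in the grip, with its slope and thin edge facing the row at crop (310,215). I'm setting it down short of D and then sliding it in slowly.

```bash

python3 -m handwheel '{"hand":[45,45,45,45,45,45,45,45],"delta_pos":[[-3,0,10],[-3,0,20],[-3,0,25],[-3,0,28],[-3,0,28],[-3,0,28],[-3,0,28],[-3,0,28]],"twist":[[0,0,-0.005],[0,0,-0.005],[0,0,-0.005],[0,0,-0.005],[0,0,-0.005],[0,0,-0.005],[0,0,-0.005],[0,0,-0.005]]}'
python3 -m handwheel '{"hand":[45,45,45,45,45,45,45,45],"delta_pos":[[3,0,0],[6,0,0],[9,0,0],[12,0,0],[15,0,0],[18,0,0],[20,0,0],[20,0,0]],"twist":[[0,0,0],[0,0,0],[0,0,0],[0,0,0],[0,0,0],[0,0,0],[0,0,0],[0,0,0]]}'
```

```text
t: 31.1
tool_pos: [0.594, -0.0888, 0.0329]
orientation: [2.223, 2.22, 0.0]
force: [-0.2, -0.0, 0.2]
finger_gap: 0.542
gripper_force: 30.0
t: 31.9
tool_pos: [0.594, -0.0685, 0.0329]
orientation: [-2.222, -2.221, 0.0]
force: [0.3, -0.4, -0.2]
finger_gap: 0.547
gripper_force: 30.0
```

```bash

python3 -m handwheel '{"hand":[45,45,45,45,45,45],"delta_pos":[[1,0,0],[2,0,0],[3,0,0],[4,0,0],[5,0,0],[5,0,0]],"twist":[[0,0,0],[0,0,0],[0,0,0],[0,0,0],[0,0,0],[0,0,0]]}'
python3 -m handwheel '{"hand":[45,45,45,45,45],"delta_pos":[[1,0,0],[2,0,0],[3,0,0],[3,0,0],[3,0,0]],"twist":[[0,0,0],[0,0,0],[0,0,0],[0,0,0],[0,0,0]]}'
python3 - <<'E'
from h import *
s=bot.capture("side")
cv2.imwrite("pics/c11.png",cv2.resize(s[180:300,240:400],(800,600),interpolation=2))
for q,z in(("chock_center",.0255),("blank_d_center",.036),("blank_c_center",.032)):
  print(q,[(p['uv'],p['score'],at("side",[p['uv']],z)[0].round(4)) for p in bot.spot_point("side",q)])
E
```

```text
t: 32.5
tool_pos: [0.594, -0.0637, 0.0329]
orientation: [-2.222, -2.22, 0.0]
force: [0.3, -0.3, -0.7]
finger_gap: 0.548
gripper_force: 30.0
t: 33.0
tool_pos: [0.594, -0.0608, 0.0329]
orientation: [2.222, 2.22, 0.0]
force: [0.1, -0.5, 0.7]
finger_gap: 0.546
gripper_force: 30.0
chock_center [([295.9, 236.7], 0.43, array([ 0.6006, -0.0473,  0.0255]))]
blank_d_center [([287.7, 237.6], 0.65, array([ 0.6023, -0.0123,  0.036 ]))]
blank_c_center [([280.3, 246.1], 0.86, array([0.5934, 0.0328, 0.032 ]))]
```

View pics/c11.png

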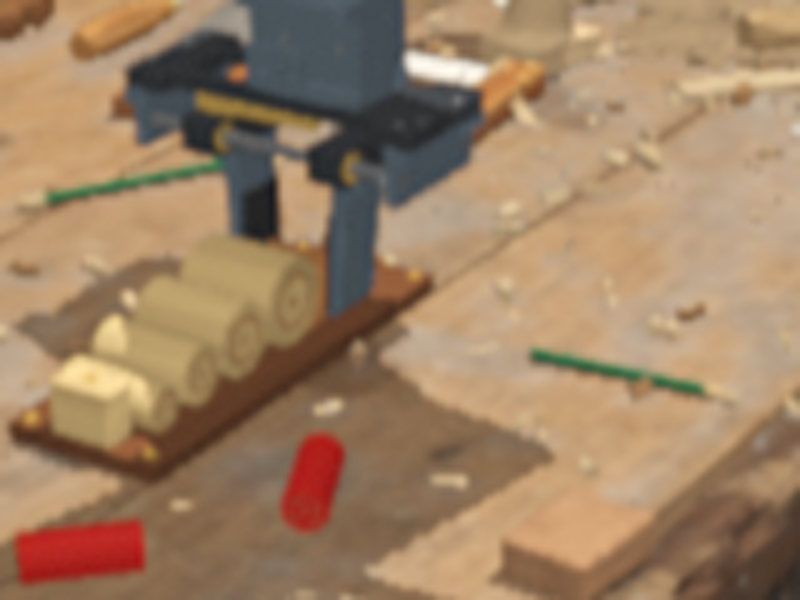

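D's end circle moved from crop (300,290) to (292,305), so the wedge is under it and is rolling it up to C. I'll add 2 mm more, then release and go up and back.

```bash

python3 -m handwheel '{"hand":[45,45,45,45,45,45,60,60],"delta_pos":[[1,0,0],[2,0,0],[2,0,0],[2,0,0],[2,0,0],[2,0,0],[2,0,0],[2,0,0]],"twist":[[0,0,0],[0,0,0],[0,0,0],[0,0,0],[0,0,0],[0,0,0],[0,0,0],[0,0,0]]}'
python3 -m handwheel '{"hand":[70,70,70,70,85,91,91,91],"delta_pos":[[0,0,0],[0,0,0],[0,0,-20],[0,0,-60],[0,0,-110],[0,0,-150],[0,0,-150],[0,0,-150]],"twist":[[0,0,0],[0,0,0],[0,0,0],[0,0,0],[0,0,0],[0,0,0],[0,0,0],[0,0,0]]}'
python3 -m handwheel '{"hand":[91,91,91,91,91,91,91,91],"delta_pos":[[-50,0,0],[-100,0,0],[-150,0,0],[-200,0,0],[-250,0,0],[-250,0,0],[-250,0,0],[-250,0,0]],"twist":[[0,0,0],[0,0,0],[0,0,0],[0,0,0],[0,0,0],[0,0,0],[0,0,0],[0,0,0]]}'
python3 - <<'E'
from h import *
im=bot.capture("top");s=bot.capture("side")
cv2.imwrite("pics/c12.png",np.hstack([cv2.resize(im[160:240,235:395],(400,200),interpolation=2),cv2.resize(s[210:290,240:400],(400,200),interpolation=2)]).repeat(2,0).repeat(1,1))
cv2.imwrite("pics/c12.png",np.vstack([cv2.resize(im[170:230,235:385],(750,300),interpolation=2),cv2.resize(s[215:275,240:390],(750,300),interpolation=2)]))
for q,z in(("chock_center",.0255),("blank_d_center",.036),("blank_c_center",.032),("blank_b_center",.028)):
 for c in("top","side"):
  print(q,c,[(np.round(p['uv']),round(p['score'],2),at(c,[p['uv']],z)[0,:2].round(4)) for p in bot.spot_point(c,q)])
E
```

```text
t: 34.0
tool_pos: [0.594, -0.0588, 0.033]
orientation: [2.223, 2.22, 0.0]
force: [0.2, 0.1, 0.9]
finger_gap: 0.65
gripper_force: 0.0
t: 34.8
tool_pos: [0.5943, -0.0588, 0.1837]
orientation: [2.222, 2.219, 0.002]
force: [0.3, -0.2, -0.9]
finger_gap: 0.998
gripper_force: 0.0
t: 35.6
tool_pos: [0.5931, -0.3077, 0.1815]
orientation: [-2.221, -2.219, 0.001]
force: [-0.6, 0.1, 0.0]
finger_gap: 0.999
gripper_force: 0.0
chock_center top [(array([332., 199.]), 0.88, array([ 0.5945, -0.041 ]))]
chock_center side [(array([295., 238.]), 0.68, array([ 0.5989, -0.0424]))]
blank_d_center top [(array([314., 199.]), 0.94, array([ 0.593 , -0.0054]))]
blank_d_center side [(array([290., 238.]), 0.87, array([ 0.5971, -0.0134]))]
blank_c_center top [(array([296., 199.]), 0.81, array([0.5935, 0.03  ]))]
blank_c_center side [(array([279., 247.]), 0.72, array([0.5932, 0.0396]))]
blank_b_center top [(array([276., 196.]), 0.87, array([0.5994, 0.0698]))]
blank_b_center side [(array([267., 253.]), 0.51, array([0.6047, 0.0753]))]
```

View pics/c12.png

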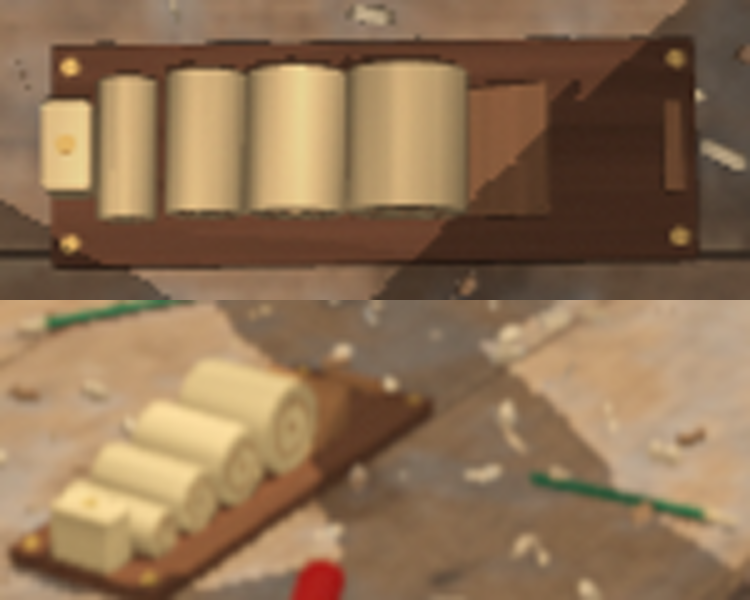

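Everything is closed up. The stop is at crop x 66, A 127, B 205, C 297, D 408 and the wedge's back at 549, which puts A–B at about 30.5 mm, B–C 36, C–D 43 and D–wedge 31, all within limits. A rest check, then I hand in.

```bash

python3 - <<'E'
from h import *
np.save("/tmp/a.npy",bot.capture("top"))
E
python3 -m handwheel '{"hand":[91,91,91,91,91,91,91,91],"delta_pos":[[0,0,0],[0,0,0],[0,0,0],[0,0,0],[0,0,0],[0,0,0],[0,0,0],[0,0,0]],"twist":[[0,0,0],[0,0,0],[0,0,0],[0,0,0],[0,0,0],[0,0,0],[0,0,0],[0,0,0]]}' >/dev/null
python3 - <<'E'
from h import *
d=cv2.absdiff(np.load("/tmp/a.npy"),bot.capture("top"))[170:230,240:350].max(2)
print(d.max(),(d>20).sum())
if (d>30).sum()<15: print(bot.hand_in())
E
```

```text
43 2
the job is handed in; nothing more can be done
None
```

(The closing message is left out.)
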